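# Make up the parts kits for two bikes

## Task

Make up the parts kits for two bikes from the stock lying loose on the bench. City bike, in the tray with three compartments: the long stem in the long compartment, the bell and the front light in the two small ones, one each; mountain bike, in the tray with two compartments: the short stem in one, the thru-axle in the other. Set each part down flat on the tray's floor, the same way up as it lies now, and leave the oil bottle standing where it is.

Things in the scene. Friction and masses are not known exactly. Their poses are not given: they have to be found in the camera images.
- stem_long: long handlebar stem, dark metal: 147 mm long over all, 45 wide, 40 high. Origin at its underside, mid-length; z up, x towards the wide handlebar clamp (horizontal tube 45 wide, 40 dia., axis at x=+50). Upright steerer collar (tube 38 dia., 40 high) at x=-50, bolt ears behind. Grip the bar between them at the origin across y: 30 mm wide, flat sides 5 to 35 mm high, 55 mm of x free. 0.12-0.24 kg
- stem_short: short handlebar stem, same make as the long one but only 97 mm long over all (45 wide, 40 high), dark metal. Origin at its underside, midway between its two tube axes; z up, x towards the wide handlebar clamp (axis at x=+25). Grip the upright steerer collar across y: tube 38 mm dia., 40 high, axis at x=-25. 0.09-0.18 kg
- axle: thru-axle lying flat: bright metal rod 15 mm dia. with a dark cam head and lever in line at one end, 150 mm long over all. Origin at its underside (7.5 mm below the rod's axis), mid-length; z up, x to the threaded end (x=+75). Bare rod x -23 to +75; head 20 wide, 15 high, flat underneath (no rolling), x -41 to -23; lever to -75. Grip the rod across y near x=+8, its balance point. 0.06-0.13 kg
- bell: bicycle bell: round brass dome 54 mm dia. on a small black foot, 46 mm high. Origin at the centre of the foot's underside (foot 34 mm in x, 26 in y, 14 high), z up. The dome's side is upright from 14 to 31 mm height: grip it there across y. A black thumb lever, 10 mm wide, 8 to 14 mm high, stands out to x=+40. 0.05-0.10 kg
- light: bicycle front light: black rounded block with a round silver lens ring at one end, on a small foot; 64 mm long, 34 wide, 42 high. Origin at the foot's underside; z up, x towards the lens (lens end x=+31, back x=-33). Foot 10 mm high; grip the block at the origin across y: 34 mm wide, upright sides from 16 to 36 mm height. 0.06-0.13 kg
- tray_three: kit tray with THREE compartments, bare sheet steel, fixed to the bench: 188 mm in x, 168 in y, walls and dividers 16 high, 4 thick (rolled rims to 18), floor 3 thick. Origin at the centre of its underside, z up. Long compartment 180 x 76 mm, centre x=0, y=-42; two small ones 88 x 80 mm, centres x=+46 and x=-46, y=+40
- tray_two: kit tray with TWO compartments, bare sheet steel, fixed to the bench: 188 mm in x, 168 in y, walls and divider 16 high, 4 thick (rolled rims to 18), floor 3 thick. Origin at the centre of its underside, z up. Two long compartments: 180 x 76 mm, centre x=0, y=-42; and 180 x 80 mm, centre x=0, y=+40
- oil: bottle of chain oil, white with a black cap, 38 mm in diameter and 115 mm high, standing upright among the parts; not part of the kits, leave it. Origin at the centre of its underside, z up. 0.16 kg
Things that resemble listed ones, but are neither listed nor needed, are in the scene too. Of the things that look like the axle, take the one that is nearest to the robot's base at the start. Leave any red look-alike of the light alone.

How it is judged (in metres and radians):
At the end, for the whole second after the job is handed in: Long stem in the long compartment, bell and light one in each small one, short stem and axle one in each of the two: origins 8 mm inside the sides (40 from a long one's ends), under 8 mm above the tray's underside, within 0.12 rad of upright, at rest; oil bottle upright, moved under 30 mm (x of stem_long in the frame of tray_three between -0.05 and 0.05 m and y of stem_long in the frame of tray_three between -0.072 and -0.012 m and (((x of bell in the frame of tray_three between 0.012 and 0.076 m and y of bell in the frame of tray_three between 0.01 and 0.07 m) and (x of light in the frame of tray_three between -0.076 and -0.012 m and y of light in the frame of tray_three between 0.01 and 0.07 m)) or ((x of bell in the frame of tray_three between -0.076 and -0.012 m and y of bell in the frame of tray_three between 0.01 and 0.07 m) and (x of light in the frame of tray_three between 0.012 and 0.076 m and y of light in the frame of tray_three between 0.01 and 0.07 m))) and (((x of stem_short in the frame of tray_two between -0.06 and 0.06 m and y of stem_short in the frame of tray_two between 0.01 and 0.072 m) and (x of axle in the frame of tray_two between -0.06 and 0.06 m and y of axle in the frame of tray_two between -0.072 and -0.012 m)) or ((x of stem_short in the frame of tray_two between -0.06 and 0.06 m and y of stem_short in the frame of tray_two between -0.072 and -0.012 m) and (x of axle in the frame of tray_two between -0.06 and 0.06 m and y of axle in the frame of tray_two between 0.01 and 0.072 m))) and z of each of stem_long, bell, light in the frame of tray_three below 0.008 m and angle between each of stem_long, bell, light, stem_short, axle's own z axis and vertical below 0.12 rad and linear speed of each of stem_long, bell, light, stem_short, axle below 0.02 m/s and z of each of stem_short, axle in the frame of tray_two below 0.008 m and angle between oil's own z axis and vertical below 0.1 rad); the robot touches nothing.
It fails at once if the oil bottle is shifted more than 30 mm or tipped (distance of oil from where it was at the start of the episode above 0.03 m or angle between oil's own z axis and vertical above 0.35 rad).
It also fails if it takes over 125 s, if anything falls off the work surface, if the arm or the gripper's body presses on something with over 40 N, if the wrist force passes 120 N, or if a joint passes its speed limit or range.

## Robot

A 7-joint arm with a two-finger parallel gripper is mounted at the origin on the work surface. World frame = base frame: x ahead of the robot, y to its left, z up, the work surface at z = 0. Lengths are in mm, angles in rad, forces in N, time in s.
With the tool pointing down it reaches from about 400 to 900 mm from the base axis. Payload 5.5 kg.
Tool frame: the origin (TCP) lies midway between the tips of the shut fingers; the grasp point (between the pads) lies 19 mm behind it; z points along the fingers, y is the line along which they close (so a half turn about z gives the same grasp; the last joint's range is limited). The gripper opens to 92 mm and grips with 3 to 60 N. Pads are 19 mm wide; open, the fingers measure 130 mm over their backs; the gripper's body (75 mm by 190 mm) begins 47 mm behind the grasp point.
Start: joints at [1.392, 0.501, -0.427, 1.55, 0.221, 1.138, -0.21], TCP at [277.95, -587.574, 226.729] pointing down, gripper open.
Joint ranges: [-2.88, 2.88], [-0.31, 2.03], [-1.54, 1.56], [0.2, 2.42], [-1.41, 4.55], [0.19, 2.02], [-2.57, 2.57]. Speed limits (rad/s): [2.57, 2.57, 3.14, 3.14, 3.14, 3.14, 3.14].

## Interface

Orientations are given as a rotation vector (axis times angle).
In Python, from rig import movep, move_straight, move_j, move_gripper, hold, solve_ik, grab_frame, camera_params, IKError, hand_in, read_time, read_joint_pos, read_qd, read_effort, read_eef_pos, read_orientation, read_contact_force, read_moment, read_gripper_width, read_finger_force gives the robot as it stands. The module is installed in compiled form; this text tells all that it offers. Calls block until the motion is done:
- movep(position, orientation): joint-space move of the TCP to a pose.
- move_straight(position, ori=None, v=150): straight line of the TCP; ori=None keeps the orientation; v is the mean speed in mm/s.
- move_j(angles): joint-space move.
- move_gripper(opening, strength=None): finger opening in mm; strength is the grip in N (None keeps the last); returns when the fingers have stopped.
- hold(seconds).
- solve_ik(position, orientation): joint angles nearest the present ones, or None.
- grab_frame(name): name is "scene" or "top"; returns the picture (420x560x3 uint8, red, green, blue); there is no depth.
- camera_params(name): a dict with "K" (3x3 intrinsics, pixels), "k1" (the pictures are not rectified: a ray, as slopes to the right and down, at radius r is drawn at 1 + k1 r^2 times it, then the intrinsics apply), "R" (3x3) and "t" (3): a world point X has camera coordinates R X + t. Camera axes: x right, y down, z forward; pixel columns grow to the right and rows downward; lengths in mm; the calibration is good to about 2 mm. A picture is of the moment at which its call begins. camera_params takes no time and is no camera call.
A pose or a line that the arm cannot do raises IKError and nothing moves.
- hand_in(): hands the job in; it is judged then, once.
Readings, each from a call of its own:
- read_time(): time.
- read_joint_pos(): joint angles.
- read_qd(): joint speeds.
- read_effort(): joint torques, N m.
- read_eef_pos(): TCP position.
- read_orientation(): TCP orientation.
- read_contact_force(): force on the tool from outside, world axes, zero at the start.
- read_moment(): the same for the moment, N m.
- read_gripper_width(): finger opening in mm.
- read_finger_force(): force on a finger pad.
Only numpy, scipy, OpenCV 4.12 (cv2) and the standard library are available. Lean on these libraries where they do the work, as an engineer would, in place of code of your own. Each camera call takes 0.05 s, during which the arm holds its last target. There are 200 camera calls.

## Working session

There is one attempt and no reset: what is moved stays moved. The work goes in short steps, each a Python script; the robot and the scene stay as the last script left them, time stands still between calls to the robot, and variables do not carry over. Pictures are saved under pics/ and viewed, at most 14 in all, crops included, and the job is handed in when it is done.

```bash
mkdir -p pics; python3 - <<'E'
from rig import *
import cv2
for n in("scene","top"):
    cv2.imwrite(f"pics/{n}0.png",cv2.cvtColor(grab_frame(n),cv2.COLOR_RGB2BGR)); print(n,camera_params(n))
print(read_time(),read_orientation())
E
```

```text
scene {'K': array([[396.03345441,   0.        , 284.14017061],
       [  0.        , 396.03345441, 204.57983577],
       [  0.        ,   0.        ,   1.        ]]), 'k1': -0.006975725689072302, 'R': array([[-0.13384399,  0.99100185,  0.00105444],
       [ 0.68443014,  0.09320802, -0.72309588],
       [-0.71668764, -0.09606035, -0.69074687]]), 't': array([ 156.04405415, -320.91414337, 1505.47664285])}
top {'K': array([[538.17900071,   0.        , 277.9161729 ],
       [  0.        , 538.17900071, 203.54692442],
       [  0.        ,   0.        ,   1.        ]]), 'k1': -0.04458927018075477, 'R': array([[ 3.68402525e-04, -9.99988307e-01, -4.82185257e-03],
       [-9.97060914e-01,  2.09628669e-06, -7.66128816e-02],
       [ 7.66119959e-02,  4.83590511e-03, -9.97049255e-01]]), 't': array([ -71.23588786,  496.59612949, 1421.52162479])}
0.1 [-3.06349451e+00 -6.88022868e-01  5.36392323e-04]
```

```bash
python3 -c "
import cv2
a=cv2.imread('pics/top0.png');cv2.imwrite('pics/top0b.png',cv2.resize(a,(800,600),interpolation=cv2.INTER_CUBIC))"
```

```text
(no output)
```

View pics/top0b.png

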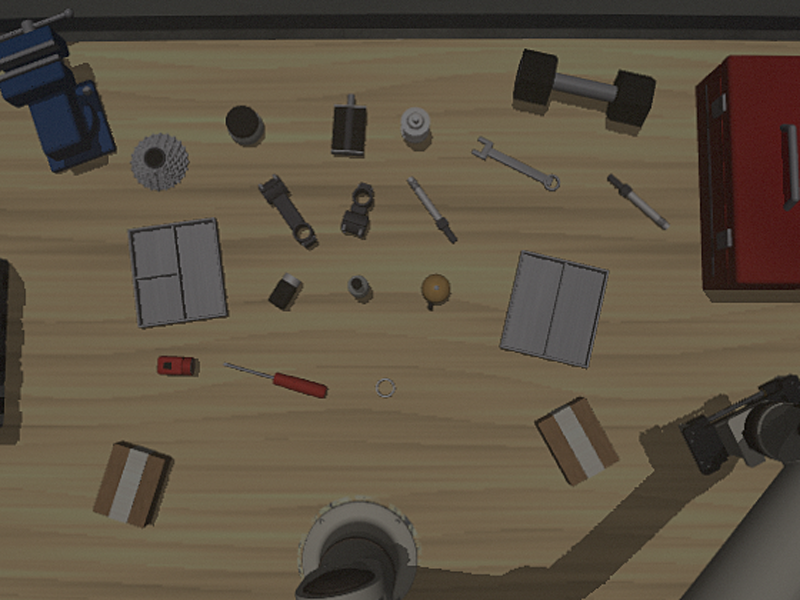

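View pics/scene0.png

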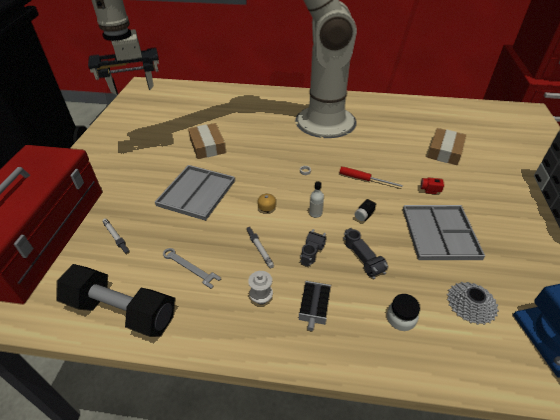

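```bash
cat > h.py <<'E'
import numpy as np, cv2
from rig import *
def cast(px,z,cam="top"):
    c=camera_params(cam)
    s=cv2.undistortPoints(np.float64(px).reshape(-1,1,2),c["K"],np.array([c["k1"],0,0,0]))[:,0]
    d=np.c_[s,np.ones(len(s))]@c["R"]; o=-c["R"].T@c["t"]
    return (o+d*((z-o[2])/d[:,2])[:,None])[:,:2]
def proj(X,cam="top"):
    c=camera_params(cam)
    return cv2.projectPoints(np.float64(X).reshape(-1,1,3),cv2.Rodrigues(c["R"])[0],c["t"],c["K"],np.array([c["k1"],0,0,0]))[0][:,0]
E
python3 - <<'E'
from h import *
a=cv2.imread('pics/top0.png')
hsv=cv2.cvtColor(a,cv2.COLOR_BGR2HSV)
for n,(u,v) in dict(wood=(250,230),tray=(115,200),tray2=(400,210),stem=(200,145),lightbody=(198,206),shadow=(182,95),bell=(305,202),rod=(300,140)).items(): print(n,hsv[v,u])
def cr(x,y,w,h,k,f): cv2.imwrite(f,cv2.resize(a[y:y+h,x:x+w],None,fx=k,fy=k,interpolation=cv2.INTER_NEAREST))
b=cv2.convertScaleAbs(a,alpha=1.8); a=b
cr(175,115,150,110,5,'pics/c1.png')
E
```

```text
wood [ 20  82 112]
tray [150   5  95]
tray2 [ 0  3 88]
stem [ 0 19 55]
lightbody [21 80 32]
shadow [21 48 53]
bell [110  31  98]
rod [ 0  6 88]
```

View pics/c1.png

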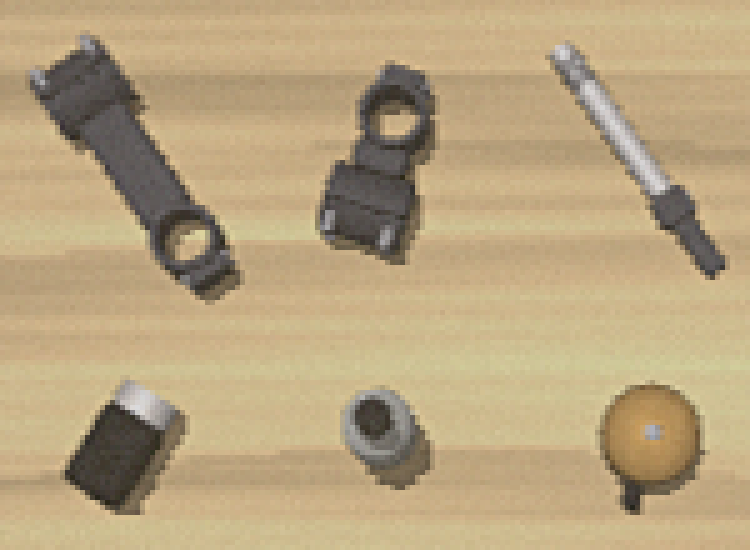

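```bash
cat > meas.py <<'E'
from h import *
a=cv2.imread('pics/top0.png')
hsv=cv2.cvtColor(cv2.resize(a,None,fx=4,fy=4,interpolation=cv2.INTER_CUBIC),cv2.COLOR_BGR2HSV).astype(int)
H,S,V=hsv[...,0],hsv[...,1],hsv[...,2]
def pts(x0,y0,x1,y1,m):
    k=np.zeros(m.shape,np.uint8); k[y0*4:y1*4,x0*4:x1*4]=m[y0*4:y1*4,x0*4:x1*4]
    n,l,s,_=cv2.connectedComponentsWithStats(k); i=1+np.argmax(s[1:,4])
    ys,xs=np.nonzero(l==i); return np.c_[(xs-1.5)/4,(ys-1.5)/4]
def rect(name,p,z):
    w=cast(p,z).astype(np.float32); (c,s,an)=cv2.minAreaRect(w)
    if s[0]<s[1]: an+=90; s=s[::-1]
    print(name,'rect c',np.round(c,1),'size',np.round(s,1),'long axis deg',round(an%180,1),'centroid',w.mean(0).round(1)); return w
met=(S<36)&(V<85)
rect('stem_long',pts(178,118,226,178,met),22)
rect('stem_short',pts(236,124,264,168,met),22)
rect('light dark',pts(186,190,214,220,(V<52)),34)
rect('light all',pts(186,186,214,220,(V<52)|(S<30)),34)
rect('axle',pts(282,120,322,172,(S<40)),8)
rect('bell',pts(292,188,318,210,(S>115)),25)
rect('oil',pts(240,188,262,206,S<36),90)
for n,b in dict(three=(85,145,165,235),two=(340,165,435,265)).items():
    rect(n,pts(*b,(S<30)),14)
# rings
o=np.array([175,115])-.4
for n,u,z in(('long collar',(190,240),40),('long clampcorners',(84,89),32),('short collar',(395,122),40),('short clamp',(369,208),34),('bell nut',(652,432),46),('bell lever tip',(630,510),10)):
    print(n,cast(np.array(u)/5+o,z).round(1))
c=camera_params("top");print(-c["R"].T@c["t"])
E
python3 meas.py
```

```text
stem_long rect c [648.4 134.1] size [149.3  42.9] long axis deg 36.1 centroid [655.1 140.3]
stem_short rect c [623.2  10.6] size [45.4 41.5] long axis deg 74.3 centroid [625.9  10. ]
light dark rect c [489.2 142. ] size [49.4 37.4] long axis deg 149.6 centroid [489.3 142.1]
light all rect c [495.2 138.3] size [63.3 37.3] long axis deg 147.8 centroid [494.9 138.8]
axle rect c [ 655.  -137.8] size [150.8  21. ] long axis deg 33.2 centroid [ 654.2 -136.4]
bell rect c [ 504.  -142.7] size [50.  46.8] long axis deg 90.0 centroid [ 502.6 -142.5]
oil rect c [502.8  -2. ] size [37.  32.6] long axis deg 90.0 centroid [500.8  -2.2]
three rect c [533.4 346.6] size [189.7 171.3] long axis deg 7.9 centroid [532.8 345.8]
two rect c [ 464.2 -366.3] size [189.7 170. ] long axis deg 166.6 centroid [ 463.7 -365.7]
long collar [[604.1 102.3]]
long clampcorners [[687.3 161.3]]
short collar [[667.5  -6.4]]
short clamp [[622.2   7.6]]
bell nut [[ 501.2 -142.4]]
bell lever tip [[ 462.1 -132.1]]
[ 386.25722542  -78.1104396  1455.02924793]
```

```bash
cat >> h.py <<'E'
T3=(533.4,346.6,7.9); T2=(464.2,-366.3,-13.4); ZT=220
def ori(psi): p=np.radians(psi)/2; return np.pi*np.array([np.cos(p),np.sin(p),0])
def off(c,yaw,x,y=0):
    t=np.radians(yaw); return np.array(c)+[x*np.cos(t)-y*np.sin(t),x*np.sin(t)+y*np.cos(t)]
def job(name,c,yaw,gx,tip,width,tray,tx,ty,flip,N=25,check=False):
    """object origin c, yaw; grip at x=gx, finger tips at height tip; place origin at tray (tx,ty), object yaw = tray yaw (+180 if flip)"""
    g=off(c,yaw,gx); ty_=tray[2]+(180 if flip else 0)
    q=off(off(tray[:2],tray[2],tx,ty),ty_,gx)
    r=180 if abs((yaw+180)%360-180)>90 else 0
    w=lambda a:(a+180)%360-180
    p1,p2=w(yaw+r),w(ty_+r)
    P=lambda xy,z:np.array([*xy,z])
    if check:
        print(name,p1,p2,[solve_ik(P(*k[:2]),ori(k[2])) is not None for k in((g,ZT,p1),(g,tip,p1),(q,ZT,p2),(q,tip+3,p2))]); return
    t=read_time(); movep(P(g,ZT),ori(p1)); move_gripper(92)
    move_straight(P(g,tip),v=250); move_gripper(0,N); hold(.1)
    gw=read_gripper_width(); print(name,'width',gw)
    if abs(gw-width)>4: print('BAD GRASP'); raise SystemExit
    move_straight(P(g,ZT),v=250); print('lifted width',read_gripper_width())
    movep(P(q,ZT),ori(p2)); move_straight(P(q,45+tip),v=250); move_straight(P(q,tip+3.7),v=60)
    print('force',read_contact_force().round(1) if hasattr(read_contact_force(),'round') else read_contact_force(),'width',read_gripper_width())
    move_gripper(width+10); move_straight(P(q,ZT),v=250); print('time',t,read_time())
J=dict(
 long=('long',(646.5,132.5),35.7,0,17,30,T3,0,-42,False),
 short=('short',off((667.5,-6.4),163.5,25),163.5,-25,17,38,T2,0,40,True),
 axle=('axle',(655,-137.8),33.2,8,3,15,T2,0,-42,False),
 bell=('bell',(501.5,-142.5),165.3,0,17,54,T3,51,40,True),
 light=('light',(496,138),-32,0,17,34,T3,-46,40,False))
E
python3 - <<'E'
from h import *
for k in J: job(*J[k],check=True)
job(*J['long'])
cv2.imwrite("pics/top1.png",cv2.cvtColor(grab_frame("top"),cv2.COLOR_RGB2BGR))
E
```

```text
long 35.69999999999999 7.900000000000006 [True, True, True, True]
short -16.5 -13.399999999999977 [True, True, True, True]
axle 33.19999999999999 -13.400000000000006 [True, True, True, True]
bell -14.700000000000045 7.899999999999977 [True, True, True, True]
light -32 7.900000000000006 [True, True, True, True]
long width 29.587070965399583
lifted width 29.445201481629105
force [ 0.5  0.8 -2.4] width 29.818398247476868
time 0.1 10.0083
```

```bash
python3 - <<'E'
from h import *
job(*J['short'])
cv2.imwrite("pics/top2.png",cv2.cvtColor(grab_frame("top"),cv2.COLOR_RGB2BGR)) 
a=cv2.imread("pics/top2.png"); cv2.imwrite('pics/top2b.png',cv2.convertScaleAbs(cv2.resize(a,(800,600)),alpha=1.6))
E
```

```text
short width 36.08391384711222
lifted width 36.43708145696263
force [-0.   0.  -2.1] width 36.20313696121909
time 10.0583 19.6333
```

View pics/top2b.png

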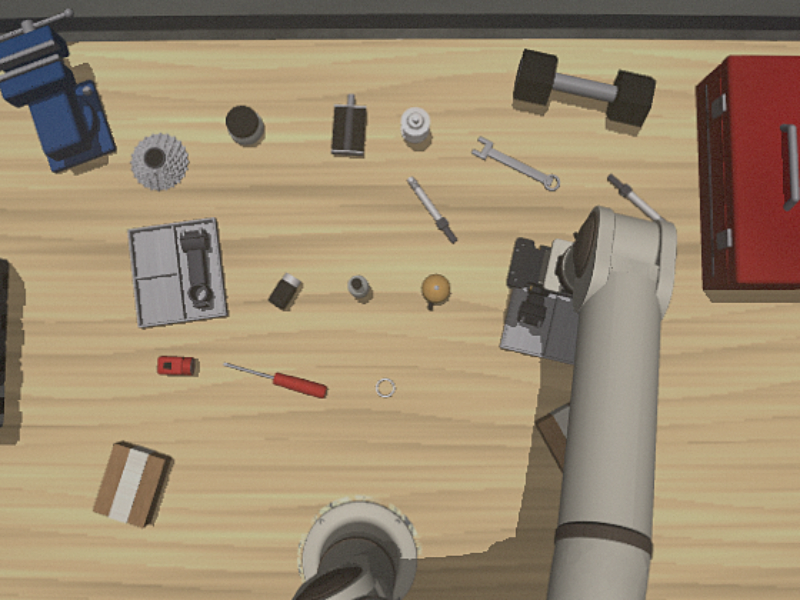

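The long stem lies in its compartment (upscaled pixel ~197,265). The short stem is in the left compartment of tray two (~535,303), partly hidden by the arm. The oil bottle is unmoved at (358,288). Next: axle, bell and light.

```bash
python3 - <<'E'
from h import *
for k in('axle','bell','light'): job(*J[k],**({'N':20} if k!='axle' else {}))
movep(np.array([450,0,350]),ori(0))
print(read_time())
for n in("scene","top"):
    a=cv2.cvtColor(grab_frame(n),cv2.COLOR_RGB2BGR); cv2.imwrite(f"pics/{n}3.png",a); cv2.imwrite(f'pics/{n}3b.png',cv2.convertScaleAbs(cv2.resize(a,(800,600)),alpha=1.6))
E
```

```text
axle width 14.202015362313803
lifted width 14.456141670814635
force [ 0.6 -0.6 -1.5] width 14.357653131130954
time 19.6833 29.2917
bell width 53.19816078724467
lifted width 53.12608755237315
force [-0.1  0.2  0.3] width 53.20656907159332
time 29.2917 39.175
light width 33.600925868832604
lifted width 33.55065256294382
force [ 1.1  0.  -1.6] width 33.545505355091066
time 39.175 47.8
49.2917
```

View pics/top3b.png

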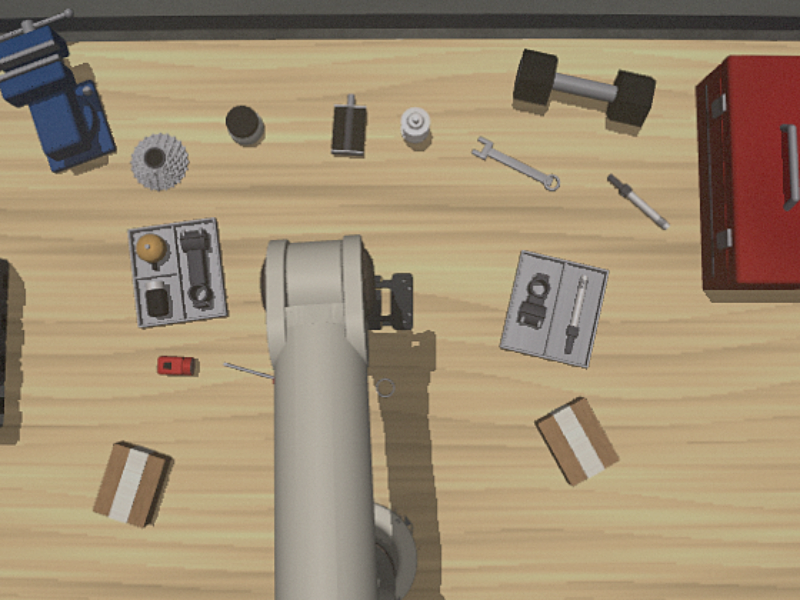

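View pics/scene3b.png

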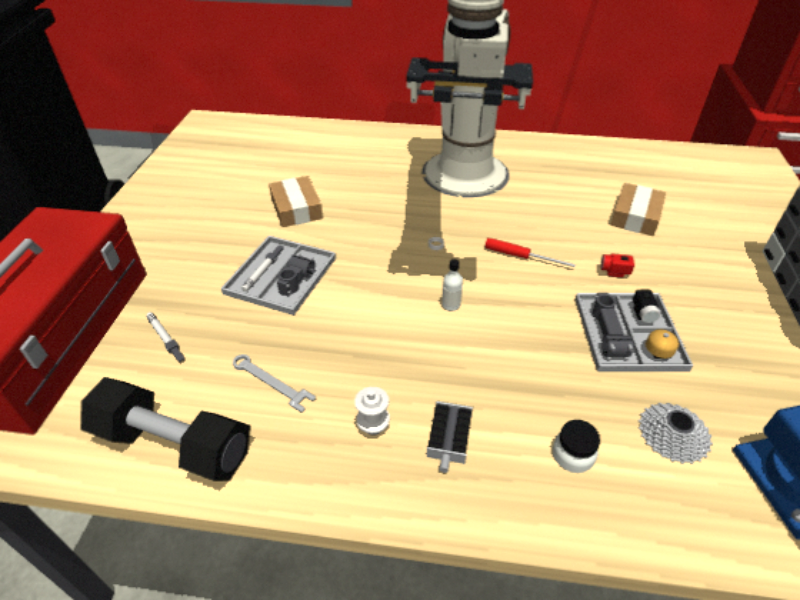

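Every part is in its compartment and the oil bottle still stands. I'll zoom in to check the parts lie flat.

```bash
python3 - <<'E'
from h import *
t=cv2.imread('pics/top3.png');s=cv2.imread('pics/scene3.png')
c=[t[148:233,85:165],t[170:260,345:430],s[200:262,400:486],s[162:222,152:240]]
g=[cv2.resize(x,(400,300),interpolation=cv2.INTER_CUBIC) for x in c]
cv2.imwrite('pics/z.png',cv2.convertScaleAbs(np.vstack([np.hstack(g[:2]),np.hstack(g[2:])]),alpha=1.6))
for n,tr,px,z in(('bell nut',T3,None,46),):pass
E
```

```text
(no output)
```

View pics/z.png

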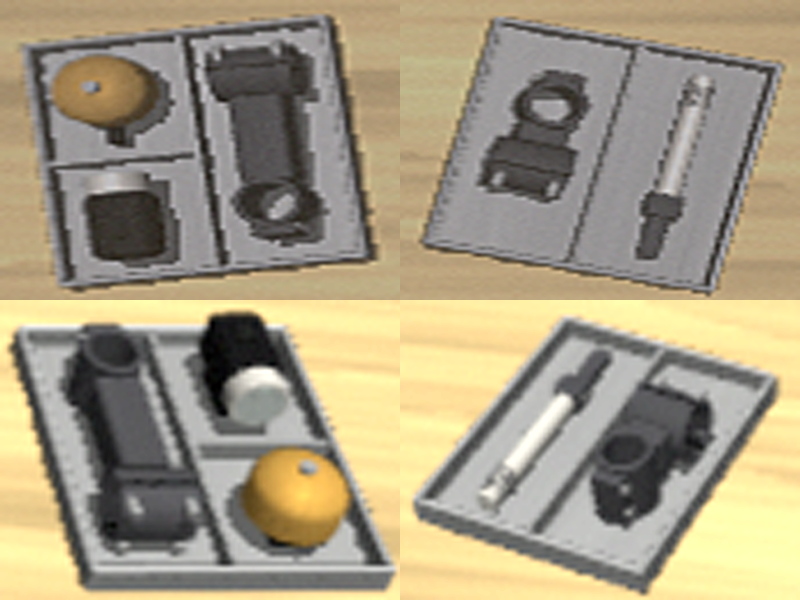

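```bash
python3 - <<'E'
from h import *
def P(cam):
    c=camera_params(cam); return c
def meas(f,x0,y0,x1,y1):
    a=cv2.imread(f); k=8
    b=cv2.resize(a[y0:y1,x0:x1],None,fx=k,fy=k,interpolation=cv2.INTER_CUBIC)
    h=cv2.cvtColor(b,cv2.COLOR_BGR2HSV).astype(int)
    m=(h[...,1]>(115 if 'top' in f else 150)).astype(np.uint8)
    cs,_=cv2.findContours(m,cv2.RETR_EXTERNAL,cv2.CHAIN_APPROX_NONE); c=max(cs,key=cv2.contourArea)
    f_=np.zeros_like(m); cv2.drawContours(f_,[c],-1,1,-1); f_=cv2.erode(f_,np.ones((33,33)))
    w=h[...,1].copy(); w[f_==0]=999; nut=(f_>0)&(w<(w.min()+80)/1)
    cv=lambda p:(np.array(p)-(k-1)/2)/k+[x0,y0]
    ys,xs=np.nonzero(nut&(h[...,1]<100)); 
    x,y,ww,hh=cv2.boundingRect(c)
    return cv([xs.mean(),ys.mean()]),cv([x+ww/2,y+hh/2]),(ww/k,hh/k)
for t,bt,bs in(('before',(292,184,318,210),(252,190,282,215)),('after',(92,158,120,186),(448,226,480,252))):
    i='0' if t=='before' else '3'; dz=0 if i=='0' else 3
    nt,dt,st=meas(f'pics/top{i}.png',*bt); ns,ds,ss=meas(f'pics/scene{i}.png',*bs)
    A=np.r_[cast(nt,0)[0],0];
    o=-camera_params("top")["R"].T@camera_params("top")["t"]; d=o-A
    o2=-camera_params("scene")["R"].T@camera_params("scene")["t"]; B=np.r_[cast(ns,0,"scene")[0],0]; e=o2-B
    s=np.linalg.lstsq(np.c_[d,-e],B-A,rcond=None)[0]
    print(t,'nut',(A+d*s[0]).round(1),(B+e*s[1]).round(1),'top nut@46',cast(nt,46+dz).round(1),'dome top@22',cast(dt,22+dz).round(1),st,ss)
    print('  scene nut@46',cast(ns,46+dz,"scene").round(1))
print('bell target',off(T3[:2],T3[2],51,40))
E
```

```text
before nut [ 501.5 -142.7   44. ] [ 501.4 -141.8   44. ] top nut@46 [[ 501.3 -142.6]] dome top@22 [[ 504.  -142.8]] (19.125, 17.75) (17.5, 17.625)
  scene nut@46 [[ 503.6 -141.4]]
after nut [578.  393.9  47.2] [578.  393.4  47. ] top nut@46 [[577.8 393.3]] dome top@22 [[576.6 393.4]] (19.75, 19.625) (22.875, 19.875)
  scene nut@46 [[579.9 392.5]]
bell target [578.41820078 393.23005038]
```

```bash
python3 -c "
from rig import *
print(hand_in(),read_time())"
```

```text
the job is handed in; nothing more can be done
the job is handed in; nothing more can be done
```

I handed in both kits after about 50 s of the 125 s: all five parts looked flat in their compartments and the oil bottle was still standing in place, but `hand_in()` did not report a verdict.

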